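# Find the rocking pot lid and press it home

## Task

One of the four identical round lids on the grey sample block is not pushed home and rocks. With the closed fingertips press the lids lightly near their rims, one after another, until you find the one that rocks; then press that lid down at its middle until it is fully home and level, and finish while still holding it down firmly, so that its seal takes. Pick nothing up, and leave the things standing on and around the block where they are.

Things in the scene. Friction and masses are not known exactly. Their poses are not given: they have to be found in the camera images.
- block: the sample block, a fixed grey bench unit 220 x 220 mm with a metal top 75 mm high and a black panel on its front (-x) side; origin: centre of its underside. Four lids stand on it two by two, centres 55 mm (within 3 mm) from its middle along its x and y. What is said at lid_a to lid_d holds for all four
- lid_a: one of the four identical round white lids, 76 mm in diameter; origin: centre of its flat top, z axis up out of it. The lids change places from start to start, so the letter does not tell the place. Tops lie 24 to 36 mm above the block's top: the pots under them are set at uneven depths, so height does not tell which lid is loose
- lid_b: one of the four identical round white lids, 76 mm in diameter; origin: centre of its flat top, z axis up out of it. A lid that is home gives less than 1 mm and does not tip. The one lid that is not home stands 5 mm too high over its pot, but starts level like the rest
- lid_c: one of the four identical round white lids, 76 mm in diameter; origin: centre of its flat top, z axis up out of it. If not home: a light press (2 to 4 N) about 26 mm off its centre, towards the rim, tips it by about 0.16 rad, that side sinking 3 to 5 mm; it springs level when let go
- lid_d: one of the four identical round white lids, 76 mm in diameter; origin: centre of its flat top, z axis up out of it. If not home: a press at its centre moves it only above 8 N (friction of its seal); then it goes 5 mm straight down to a firm stop (10 to 20 N will do), stays there and rocks no more
- stopper: a brown rubber stopper, a tapered plug 26 mm wide and 26 mm high, standing loose on the block's top in the middle between the four lids; origin at the centre of its underside; leave it alone
- vial: a capped glass vial, 23 mm wide, 48 mm high, standing on the worktop to the left of the block; origin at the centre of its underside; leave it alone
- dropper_bottle: a dropper bottle, 32 mm wide, 94 mm high, standing on the worktop to the left of the block; origin at the centre of its underside; leave it alone
- tape_roll: a roll of tape lying flat, 68 mm wide, 19 mm high, to the right of the block; origin at the centre of its underside; leave it alone
- petri_dish: a small covered dish lying flat, 63 mm wide, 14 mm high, to the right of the block; origin at the centre of its underside; leave it alone
- beaker: a plastic beaker, 64 mm wide, 78 mm high, on the worktop in front on the left; origin at the centre of its underside; leave it alone

How it is judged:
By the outcome, as a careful person would: the job done as asked, in the order asked, and still so for the second after the job is handed in, while the arm keeps its last pose, push and grip.
It also fails if it takes over 51 s, if anything falls off the work surface, if the arm or the gripper's body presses on something with over 40 N, if the wrist force passes 120 N, or if a joint passes its speed limit or range.

## Robot

A 7-joint arm with a two-finger parallel gripper is mounted at the origin on a cart in front of the work surface, level with it; the furniture and walls round the work are solid. World frame = base frame: x ahead of the robot, y to its left, z up, the work surface at z = 0. Lengths are in mm, angles in rad, forces in N, time in s.
With the tool pointing down it reaches from about 400 to 875 mm from the base axis. Payload 4.4 kg.
Tool frame: the origin (TCP) lies at the very end of the fingers, on their centre line; the grasp point (between the pads) lies 19 mm behind it; z points along the fingers, y is the direction in which the jaws open and shut (so a half turn about z gives the same grasp; the last joint's range is limited). The gripper opens to 85 mm and grips with 20 to 120 N. Pads are 22 mm wide; open, the fingers measure 114 mm over their backs; the gripper's body (76 mm by 85 mm) begins 54 mm behind the grasp point. The pads swing forward as they close: fully open they stand 13 mm farther back than shut.
Start: joints at [-1.337, 0.628, 0.038, 1.517, -0.027, 0.996, -0.02], TCP at [191.94, 621.029, 231.313] pointing down, gripper open.
Joint ranges: [-3.06, 3.06], [-0.37, 2.12], [-1.25, 1.32], [0.18, 2.47], [-1.1, 4.24], [0.23, 1.98], [-2.94, 2.94]. Speed limits (rad/s): [2.57, 2.57, 3.14, 3.14, 3.14, 3.14, 3.14].

## Interface

Orientations are given as [roll, pitch, yaw] about the fixed x, y, z axes, in that order (R = Rz(yaw) Ry(pitch) Rx(roll)).
In Python, from cell import read_state, get_image, calibration, finish_job gives the robot as it stands. The module is installed in compiled form; this text tells all that it offers.
- The arm moves only by the tool apply_moves, never from a script. Its argument "increments" is a list of rows, each an object of numbers: "tx", "ty", "tz": the shift along the world's x, y, z in m; "rx", "ry", "rz": the turn, a rotation vector about the world's x, y, z in units of 5 degrees (1.0 is 5 degrees); "claw": the finger opening in m, from 0 to 0.0854. In form: [{"tx": .., "ty": .., "tz": .., "rx": .., "ry": .., "rz": .., "claw": ..}, ...]. A call has 1 to 12 rows; each row is the pose to reach, as a shift and turn from the pose commanded when the call began; what a row does not reach only later rows make up. A row lasts 1/10 s, in which the tool goes at most 50 mm and 8.59 degrees, less where a joint would pass 70% of its speed; a pose out of reach is approached as far as the arm can. A call with a gripper value outside its range is refused whole. The fingers move at their own pace and stop on an object; the grip force is fixed at half the most. Time passes only in rows, so rows that repeat a pose let the fingers close. It gives the time, the measured TCP pose, the force and the opening at its end, in the units of the state.
- read_state(): the state, without advancing time (a new reading comes with each control period).
- get_image(name): name is "scene" or "top" or "wrist"; returns the picture (480x640x3 uint8, red, green, blue); there is no depth.
- calibration(name): a dict with "camera_matrix" (3x3 intrinsics, pixels), "origin" and "attitude" of the camera in the world. Camera axes: x right, y up, looking along -z (the intrinsics and any distortion apply to the point x, -y, -z); pixel columns grow to the right and rows downward; lengths in mm; the calibration is good to about 2 mm. A picture is of the moment at which its call begins: read the wrist's pose just before it. calibration takes no time and is no camera call; for the wrist camera it gives the pose at the moment of the call.
- finish_job(): hands the job in, once; it reports no verdict.
The state is a dict: "clock": time; "qpos": joint angles; "qd": joint speeds; "tau": joint torques, N m; "eef_pos": TCP position; "tool_rot": TCP orientation; "force": force on the tool from outside, world axes, zero at the start; "torque": the same for the moment, N m; "width": finger opening in mm.
Only numpy, scipy, OpenCV 4.12 (cv2) and the standard library are available. Lean on these libraries where they do the work, as an engineer would, in place of code of your own. Each camera call takes 0.05 s, during which the arm holds its last target. There are 200 camera calls.

## Working session

There is one attempt and no reset: what is moved stays moved. The work goes in short steps, Python scripts to look and compute and a tool call to move; the robot and the scene stay as the last step left them, time stands still between calls to the robot, and variables do not carry over. Pictures are saved under pics/ and viewed, about 8 in all and at most 12, crops included, and the job is handed in when it is done.

Besides the shell and the picture viewer there is one more tool, called after "Request:" as name([rows], argument=value, ...), one row to a line, values as JSON. apply_moves: Moves the arm, as the interface text tells. Its arguments: {"type":"object","properties":{"increments":{"type":"array"}},"required":["increments"]}

```bash
mkdir -p pics
python3 - <<'E'
from cell import *
import cv2
s=read_state(); print({k:s[k] for k in('clock','eef_pos','tool_rot','force','width')})
for n in('scene','top'):
    c=calibration(n); print(n,c)
    cv2.imwrite(f'pics/{n}0.png',get_image(n)[:,:,::-1])
E
```

```text
{'clock': 0.0, 'eef_pos': array([191.76270162, 620.40816911, 230.38219737]), 'tool_rot': array([-3.13966803e+00,  4.81732728e-05,  2.84176374e+00]), 'force': array([0.1584465 , 0.56383832, 0.66409886]), 'width': 85.46776979493255}
scene {'camera_matrix': array([[542.74512583,   0.        , 321.37937038],
       [  0.        , 542.74512583, 246.51206656],
       [  0.        ,   0.        ,   1.        ]]), 'origin': array([ 125.44364511, -493.05521157,  841.95701737]), 'attitude': array([ 0.73811459,  0.00201011, -0.56367747])}
top {'camera_matrix': array([[570.44546053,   0.        , 311.93984671],
       [  0.        , 570.44546053, 235.87236486],
       [  0.        ,   0.        ,   1.        ]]), 'origin': array([ 280.96138033,   62.99452644, 1433.36142869]), 'attitude': array([ 0.16098642,  0.0117546 , -1.54280526])}
```

View pics/top0.png

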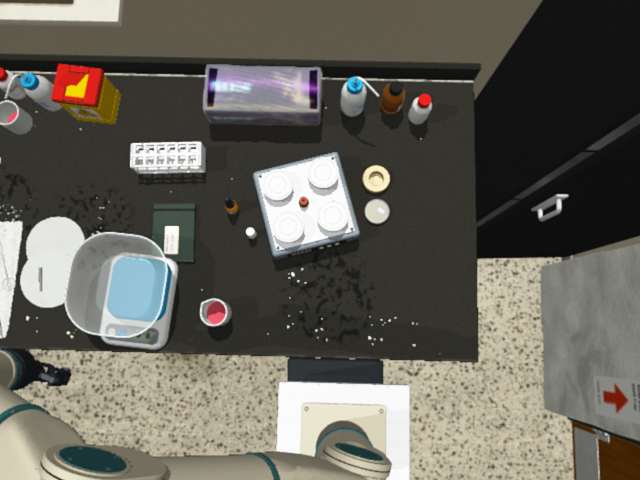

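View pics/scene0.png

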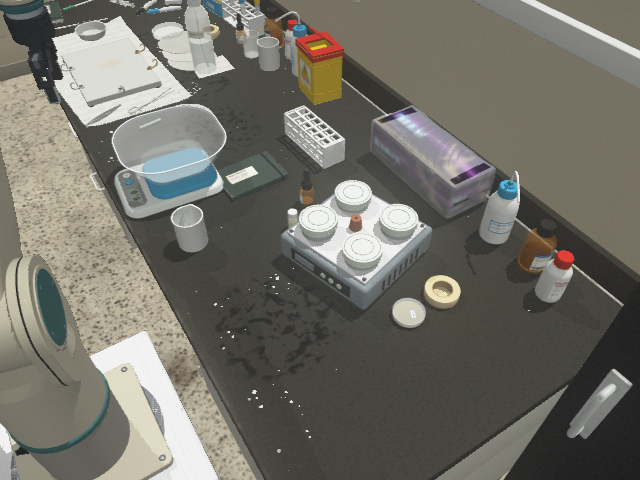

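The top view shows the lids at about (278,184), (323,175), (289,229) and (333,217). In the scene view they are at about (353,195), (398,220), (318,221) and (362,250). The stopper is at (304,202) in the top view. I'll triangulate the lids and look closer.

```bash
cat > h.py <<'E'
import numpy as np, cv2
from scipy.spatial.transform import Rotation as R
from cell import *
def ray(c,p):
    K=c['camera_matrix']; d=np.linalg.inv(K)@[p[0],p[1],1]
    return np.array(c['origin']),R.from_euler('xyz',c['attitude']).as_matrix()@[d[0],-d[1],-d[2]]
def plane(c,p,z):
    o,d=ray(c,p); return o+d*(z-o[2])/d[2]
def tri(c1,p1,c2,p2):
    o,d=ray(c1,p1);q,e=ray(c2,p2)
    t=np.linalg.lstsq(np.c_[d,-e],q-o,rcond=None)[0]
    a,b=o+d*t[0],q+e*t[1]; return (a+b)/2,np.linalg.norm(a-b)
E
python3 - <<'E'
from h import *
t,s=calibration('top'),calibration('scene')
T=[(278,184),(323,175),(289,229),(333,217),(304,199)];S=[(353,193),(398,218),(318,219),(362,247),(355,218)]
for a,b in zip(T,S): print(a,plane(t,a,105).round(),tri(t,a,s,b))
A=cv2.resize(cv2.imread('pics/top0.png')[140:265,240:400],None,fx=4.5,fy=4.5,interpolation=cv2.INTER_CUBIC)
B=cv2.resize(cv2.imread('pics/scene0.png')[170:310,270:440],None,fx=4.2,fy=4.2,interpolation=cv2.INTER_CUBIC)
cv2.imwrite('pics/a.png',A);cv2.imwrite('pics/b.png',B)
E
```

```text
(278, 184) [620. 169. 105.] (array([620.93935543, 170.67964987,  96.57478023]), np.float64(2.4736028887452703))
(323, 175) [645.  62. 105.] (array([647.46897369,  61.35947085, 101.35015853]), np.float64(3.615019731707362))
(289, 229) [511. 139. 105.] (array([512.9548336 , 138.54062146, 105.46559035]), np.float64(3.92115848176882))
(333, 217) [543.  36. 105.] (array([544.43134077,  35.3389729 , 102.96599792]), np.float64(2.7233492935695187))
(304, 199) [585. 106. 105.] (array([583.84650174, 107.46290992,  97.8593092 ]), np.float64(5.437074305925327))
```

View pics/a.png

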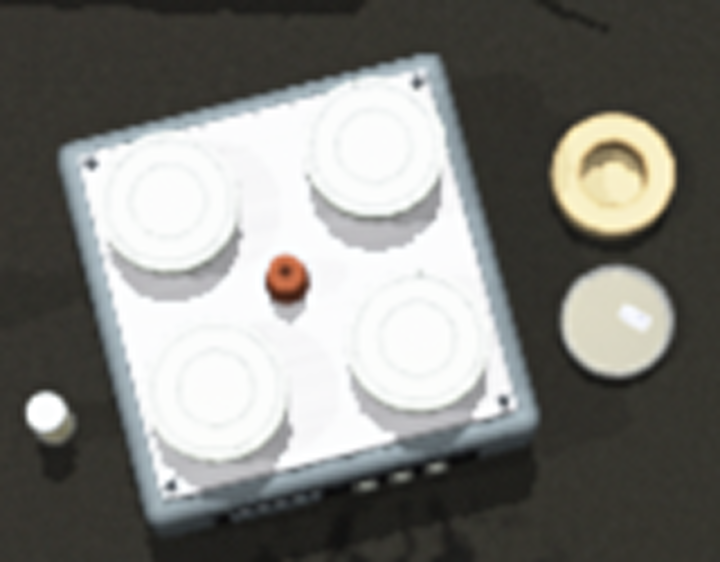

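View pics/b.png

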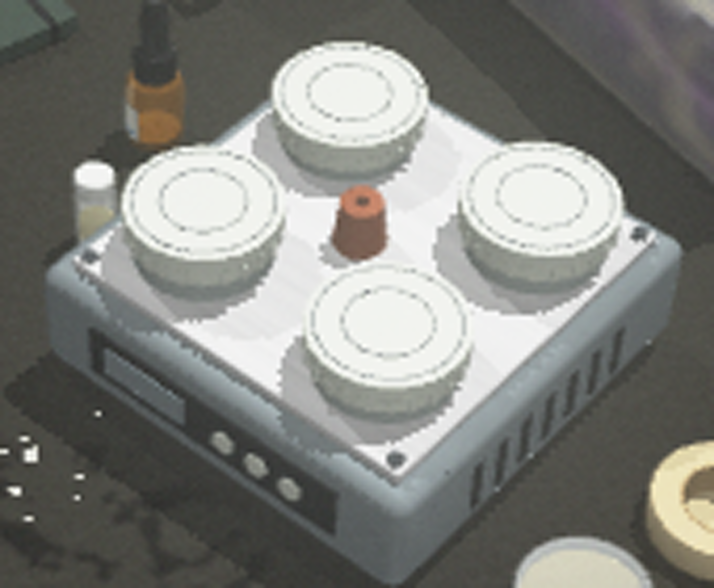

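Crop reading: ring centres in the 4.5x top crop are (170,202), (374,148), (217,389) and (419,340), and the stopper top is at (287,270). In the 4.2x scene crop they are (349,93), (541,199), (203,202), (387,322) and (362,198).

Run:
```python
from h import *
t,s=calibration('top'),calibration('scene')
T=np.array([(170,202),(374,148),(217,389),(419,340),(287,270)])/4.5+[240,140]
S=np.array([(349,93),(541,199),(203,202),(387,322),(362,198)])/4.2+[270,170]
P=[]
for a,b in zip(T,S):
    p,e=tri(t,a,s,b); P.append(p); print(p.round(1),round(e,1))
P=np.array(P); print('mid',P[:4].mean(0), 'yaw',np.arctan2(*(P[0]-P[2])[[1,0]]),np.arctan2(*(P[1]-P[3])[[1,0]]))
# block corners on top at z75 (screws)
for q in[(91,163),(417,83),(504,402),(170,485)]: print(plane(t,np.array(q)/4.5+[240,140],75).round(1))
print(read_state()['qpos'].round(3))
```

```text
[619.2 170.3  99.7] 0.2
[651.6  61.9 100.7] 0.9
[517.7 141.4 103.5] 0.2
[546.8  35.8 102.5] 0.1
[583.1 106.8 100.5] 0.5
mid [583.80966446 102.35283861 101.60851748] yaw 0.27709291859428026 0.24410665990901798
[646.1 216.3  75. ]
[695.7  39.4  75. ]
[519.5 -11.1  75. ]
[469.9 166.5  75. ]
[-1.337  0.629  0.038  1.518 -0.027  0.996 -0.02 ]
```

Request:
apply_moves([
  {"tz":0.05,"claw":0},
  {"tx":0.04,"ty":-0.04,"tz":0.06,"claw":0},
  {"tx":0.453,"ty":-0.459,"tz":0.06,"claw":0},
  {"tx":0.453,"ty":-0.459,"tz":0.06,"claw":0},
  {"tx":0.453,"ty":-0.459,"tz":0.06,"claw":0},
  {"tx":0.453,"ty":-0.459,"tz":0.06,"claw":0},
  {"tx":0.453,"ty":-0.459,"tz":0.06,"claw":0},
  {"tx":0.453,"ty":-0.459,"tz":0.06,"claw":0},
  {"tx":0.453,"ty":-0.459,"tz":0.06,"claw":0},
  {"tx":0.453,"ty":-0.459,"tz":0.06,"claw":0},
  {"tx":0.453,"ty":-0.459,"tz":0.06,"claw":0},
  {"tx":0.453,"ty":-0.459,"tz":0.06,"claw":0},
])

```text
$.increments[0]: bad value
```

Request:
apply_moves([
  {"tx":0.0,"ty":0.0,"tz":0.05,"rx":0.0,"ry":0.0,"rz":0.0,"claw":0.0},
  {"tx":0.04,"ty":-0.04,"tz":0.06,"rx":0.0,"ry":0.0,"rz":0.0,"claw":0.0},
  {"tx":0.453,"ty":-0.459,"tz":0.06,"rx":0.0,"ry":0.0,"rz":0.0,"claw":0.0},
  {"tx":0.453,"ty":-0.459,"tz":0.06,"rx":0.0,"ry":0.0,"rz":0.0,"claw":0.0},
  {"tx":0.453,"ty":-0.459,"tz":0.06,"rx":0.0,"ry":0.0,"rz":0.0,"claw":0.0},
  {"tx":0.453,"ty":-0.459,"tz":0.06,"rx":0.0,"ry":0.0,"rz":0.0,"claw":0.0},
  {"tx":0.453,"ty":-0.459,"tz":0.06,"rx":0.0,"ry":0.0,"rz":0.0,"claw":0.0},
  {"tx":0.453,"ty":-0.459,"tz":0.06,"rx":0.0,"ry":0.0,"rz":0.0,"claw":0.0},
  {"tx":0.453,"ty":-0.459,"tz":0.06,"rx":0.0,"ry":0.0,"rz":0.0,"claw":0.0},
  {"tx":0.453,"ty":-0.459,"tz":0.06,"rx":0.0,"ry":0.0,"rz":0.0,"claw":0.0},
  {"tx":0.453,"ty":-0.459,"tz":0.06,"rx":0.0,"ry":0.0,"rz":0.0,"claw":0.0},
  {"tx":0.453,"ty":-0.459,"tz":0.06,"rx":0.0,"ry":0.0,"rz":0.0,"claw":0.0},
])

```text
clock: 1.3
eef_pos: [578.7, 228.5, 290.8]
tool_rot: [-3.141, -0.001, 2.842]
force: [1.0, -0.0, 0.9]
width: -0.3
```

Request:
apply_moves([
  {"tx":0.05,"ty":-0.05,"tz":-0.05,"rx":0.0,"ry":0.0,"rz":0.0,"claw":0.0},
  {"tx":0.06,"ty":-0.06,"tz":-0.1,"rx":0.0,"ry":0.0,"rz":0.0,"claw":0.0},
  {"tx":0.06,"ty":-0.06,"tz":-0.14,"rx":0.0,"ry":0.0,"rz":0.0,"claw":0.0},
  {"tx":0.06,"ty":-0.06,"tz":-0.16,"rx":0.0,"ry":0.0,"rz":0.0,"claw":0.0},
  {"tx":0.06,"ty":-0.06,"tz":-0.16,"rx":0.0,"ry":0.0,"rz":0.0,"claw":0.0},
  {"tx":0.06,"ty":-0.06,"tz":-0.16,"rx":0.0,"ry":0.0,"rz":0.0,"claw":0.0},
  {"tx":0.06,"ty":-0.06,"tz":-0.16,"rx":0.0,"ry":0.0,"rz":0.0,"claw":0.0},
])

```text
clock: 2.0
eef_pos: [639.2, 171.5, 133.8]
tool_rot: [3.139, 0.003, 2.843]
force: [-0.4, 0.2, 1.2]
width: 0.0
```

Run:
```python
from h import *
c=calibration('wrist');s=read_state();print(s['eef_pos'].round(1),s['force'].round(2),c['origin'],c['attitude'])
cv2.imwrite('pics/w1.png',get_image('wrist')[:,:,::-1])
```

```text
[639.2 171.5 133.8] [-0.39  0.19  1.15] [557.88444467 194.68881703 276.27096826] [-0.33724901 -0.00236039  1.27246612]
```

View pics/w1.png

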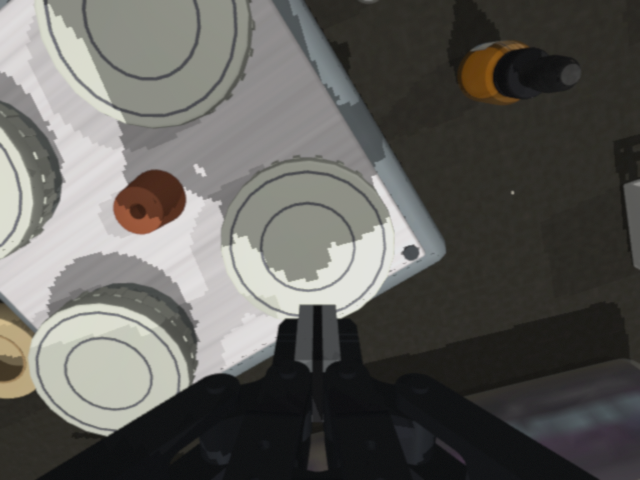

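The wrist picture shows lid A centred at (307,247) and lid C, the large one, at about (147,27). Lid B is at (108,370) and the stopper at (145,202). The closed tip at (318,310) is near the far rim of lid A.

Run:
```python
from h import *
c=calibration('wrist')
for n,p,z in[('A',(307,247),99.7),('B',(108,370),100.7),('C',(147,27),103.5)]: print(n,plane(c,p,z).round(1))
print(read_state()['eef_pos'].round(1))
```

```text
A [620.3 171.4  99.7]
B [652.3  60.  100.7]
C [520.4 142.  103.5]
[639.3 171.5 134.1]
```

Request:
apply_moves([
  {"tx":0.006,"ty":-0.008,"tz":-0.01,"rx":0.0,"ry":0.0,"rz":0.0,"claw":0.0},
  {"tx":0.006,"ty":-0.008,"tz":-0.02,"rx":0.0,"ry":0.0,"rz":0.0,"claw":0.0},
  {"tx":0.006,"ty":-0.008,"tz":-0.026,"rx":0.0,"ry":0.0,"rz":0.0,"claw":0.0},
  {"tx":0.006,"ty":-0.008,"tz":-0.028,"rx":0.0,"ry":0.0,"rz":0.0,"claw":0.0},
  {"tx":0.006,"ty":-0.008,"tz":-0.029,"rx":0.0,"ry":0.0,"rz":0.0,"claw":0.0},
  {"tx":0.006,"ty":-0.008,"tz":-0.029,"rx":0.0,"ry":0.0,"rz":0.0,"claw":0.0},
])

```text
clock: 2.65
eef_pos: [643.0, 161.8, 102.3]
tool_rot: [-3.14, -0.002, 2.842]
force: [-2.4, -1.7, 4.7]
width: 0.1
```

Request:
apply_moves([
  {"tx":0.0,"ty":0.0,"tz":-0.001,"rx":0.0,"ry":0.0,"rz":0.0,"claw":0.0},
  {"tx":0.0,"ty":0.0,"tz":-0.002,"rx":0.0,"ry":0.0,"rz":0.0,"claw":0.0},
  {"tx":0.0,"ty":0.0,"tz":-0.002,"rx":0.0,"ry":0.0,"rz":0.0,"claw":0.0},
])

```text
clock: 2.95
eef_pos: [643.1, 161.8, 102.0]
tool_rot: [-3.141, -0.001, 2.842]
force: [-5.8, -2.1, 14.3]
width: -0.2
```

Request:
apply_moves([
  {"tx":0.001,"ty":0.001,"tz":0.004,"rx":0.0,"ry":0.0,"rz":0.0,"claw":0.0},
  {"tx":0.001,"ty":0.001,"tz":0.009,"rx":0.0,"ry":0.0,"rz":0.0,"claw":0.0},
  {"tx":0.001,"ty":0.001,"tz":0.009,"rx":0.0,"ry":0.0,"rz":0.0,"claw":0.0},
  {"tx":0.001,"ty":0.001,"tz":0.009,"rx":0.0,"ry":0.0,"rz":0.0,"claw":0.0},
])

```text
clock: 3.35
eef_pos: [644.8, 163.3, 109.0]
tool_rot: [3.141, 0.0, 2.842]
force: [0.0, 0.3, 0.2]
width: -0.0
```

Request:
apply_moves([
  {"tx":0.0,"ty":0.0,"tz":-0.001,"rx":0.0,"ry":0.0,"rz":0.0,"claw":0.0},
  {"tx":0.0,"ty":0.0,"tz":-0.002,"rx":0.0,"ry":0.0,"rz":0.0,"claw":0.0},
  {"tx":0.0,"ty":0.0,"tz":-0.002,"rx":0.0,"ry":0.0,"rz":0.0,"claw":0.0},
])

```text
clock: 3.65
eef_pos: [644.5, 163.1, 106.6]
tool_rot: [-3.141, -0.001, 2.842]
force: [0.0, -0.2, -0.2]
width: -0.1
```

Request:
apply_moves([
  {"tx":0.0,"ty":0.0,"tz":-0.001,"rx":0.0,"ry":0.0,"rz":0.0,"claw":0.0},
  {"tx":0.0,"ty":0.0,"tz":-0.002,"rx":0.0,"ry":0.0,"rz":0.0,"claw":0.0},
  {"tx":0.0,"ty":0.0,"tz":-0.002,"rx":0.0,"ry":0.0,"rz":0.0,"claw":0.0},
])

```text
clock: 3.95
eef_pos: [644.7, 163.1, 104.9]
tool_rot: [-3.141, -0.0, 2.842]
force: [-0.2, 0.0, -0.1]
width: 0.2
```

Request:
apply_moves([
  {"tx":0.0,"ty":0.0,"tz":-0.001,"rx":0.0,"ry":0.0,"rz":0.0,"claw":0.0},
  {"tx":0.0,"ty":0.0,"tz":-0.0015,"rx":0.0,"ry":0.0,"rz":0.0,"claw":0.0},
  {"tx":0.0,"ty":0.0,"tz":-0.0015,"rx":0.0,"ry":0.0,"rz":0.0,"claw":0.0},
])

```text
clock: 4.25
eef_pos: [644.7, 163.1, 103.5]
tool_rot: [-3.142, -0.0, 2.842]
force: [-0.3, -0.9, -0.0]
width: 0.0
```

Request:
apply_moves([
  {"tx":0.0,"ty":0.0,"tz":-0.001,"rx":0.0,"ry":0.0,"rz":0.0,"claw":0.0},
  {"tx":0.0,"ty":0.0,"tz":-0.0016,"rx":0.0,"ry":0.0,"rz":0.0,"claw":0.0},
  {"tx":0.0,"ty":0.0,"tz":-0.0016,"rx":0.0,"ry":0.0,"rz":0.0,"claw":0.0},
])

```text
clock: 4.55
eef_pos: [644.9, 163.2, 102.4]
tool_rot: [3.141, 0.0, 2.842]
force: [-0.6, -0.2, 3.0]
width: 0.1
```

Request:
apply_moves([
  {"tx":0.0,"ty":0.0,"tz":0.02,"rx":0.0,"ry":0.0,"rz":0.0,"claw":0.0},
  {"tx":0.014,"ty":-0.045,"tz":0.02,"rx":0.0,"ry":0.0,"rz":0.0,"claw":0.0},
  {"tx":0.026,"ty":-0.085,"tz":0.02,"rx":0.0,"ry":0.0,"rz":0.0,"claw":0.0},
  {"tx":0.032,"ty":-0.109,"tz":0.02,"rx":0.0,"ry":0.0,"rz":0.0,"claw":0.0},
  {"tx":0.032,"ty":-0.109,"tz":0.012,"rx":0.0,"ry":0.0,"rz":0.0,"claw":0.0},
  {"tx":0.032,"ty":-0.109,"tz":0.008,"rx":0.0,"ry":0.0,"rz":0.0,"claw":0.0},
  {"tx":0.032,"ty":-0.109,"tz":0.006,"rx":0.0,"ry":0.0,"rz":0.0,"claw":0.0},
  {"tx":0.032,"ty":-0.109,"tz":0.006,"rx":0.0,"ry":0.0,"rz":0.0,"claw":0.0},
])

```text
clock: 5.35
eef_pos: [676.1, 56.4, 107.4]
tool_rot: [3.141, -0.002, 2.844]
force: [-0.4, 0.1, -0.1]
width: -0.0
```

Request:
apply_moves([
  {"tx":0.0,"ty":0.0,"tz":-0.001,"rx":0.0,"ry":0.0,"rz":0.0,"claw":0.0},
  {"tx":0.0,"ty":0.0,"tz":-0.002,"rx":0.0,"ry":0.0,"rz":0.0,"claw":0.0},
  {"tx":0.0,"ty":0.0,"tz":-0.002,"rx":0.0,"ry":0.0,"rz":0.0,"claw":0.0},
])

```text
clock: 5.65
eef_pos: [676.7, 54.6, 106.0]
tool_rot: [3.142, -0.0, 2.842]
force: [-0.8, 0.5, -0.3]
width: -0.2
```

Request:
apply_moves([
  {"tx":0.0,"ty":0.0,"tz":-0.001,"rx":0.0,"ry":0.0,"rz":0.0,"claw":0.0},
  {"tx":0.0,"ty":0.0,"tz":-0.001,"rx":0.0,"ry":0.0,"rz":0.0,"claw":0.0},
])

```text
clock: 5.85
eef_pos: [677.0, 54.3, 105.2]
tool_rot: [3.141, 0.0, 2.842]
force: [0.1, 0.6, 0.7]
width: -0.2
```

Request:
apply_moves([
  {"tx":0.0,"ty":0.0,"tz":-0.001,"rx":0.0,"ry":0.0,"rz":0.0,"claw":0.0},
  {"tx":0.0,"ty":0.0,"tz":-0.001,"rx":0.0,"ry":0.0,"rz":0.0,"claw":0.0},
])

```text
clock: 6.05
eef_pos: [677.0, 54.3, 105.0]
tool_rot: [3.141, 0.0, 2.842]
force: [-1.5, 0.5, 5.5]
width: 0.4
```

Request:
apply_moves([
  {"tx":0.0,"ty":0.0,"tz":-0.0005,"rx":0.0,"ry":0.0,"rz":0.0,"claw":0.0},
  {"tx":0.0,"ty":0.0,"tz":-0.0005,"rx":0.0,"ry":0.0,"rz":0.0,"claw":0.0},
])

```text
clock: 6.25
eef_pos: [677.1, 54.3, 104.9]
tool_rot: [3.141, 0.001, 2.842]
force: [-2.1, 0.5, 9.1]
width: 0.1
```

Request:
apply_moves([
  {"tx":0.0,"ty":0.0,"tz":-0.0005,"rx":0.0,"ry":0.0,"rz":0.0,"claw":0.0},
  {"tx":0.0,"ty":0.0,"tz":-0.0005,"rx":0.0,"ry":0.0,"rz":0.0,"claw":0.0},
])

```text
clock: 6.45
eef_pos: [677.1, 54.3, 104.8]
tool_rot: [3.141, 0.001, 2.842]
force: [-2.4, -0.0, 10.9]
width: -0.0
```

Request:
apply_moves([
  {"tx":0.0,"ty":0.0,"tz":0.022,"rx":0.0,"ry":0.0,"rz":0.0,"claw":0.0},
  {"tx":-0.045,"ty":-0.003,"tz":0.022,"rx":0.0,"ry":0.0,"rz":0.0,"claw":0.0},
  {"tx":-0.09,"ty":-0.007,"tz":0.022,"rx":0.0,"ry":0.0,"rz":0.0,"claw":0.0},
  {"tx":-0.135,"ty":-0.01,"tz":0.022,"rx":0.0,"ry":0.0,"rz":0.0,"claw":0.0},
  {"tx":-0.155,"ty":-0.011,"tz":0.022,"rx":0.0,"ry":0.0,"rz":0.0,"claw":0.0},
  {"tx":-0.155,"ty":-0.011,"tz":0.014,"rx":0.0,"ry":0.0,"rz":0.0,"claw":0.0},
  {"tx":-0.155,"ty":-0.011,"tz":0.009,"rx":0.0,"ry":0.0,"rz":0.0,"claw":0.0},
  {"tx":-0.155,"ty":-0.011,"tz":0.009,"rx":0.0,"ry":0.0,"rz":0.0,"claw":0.0},
  {"tx":-0.155,"ty":-0.011,"tz":0.009,"rx":0.0,"ry":0.0,"rz":0.0,"claw":0.0},
])

```text
clock: 7.35
eef_pos: [523.0, 43.2, 111.6]
tool_rot: [3.141, 0.001, 2.842]
force: [0.4, 0.1, 0.5]
width: 0.1
```

Request:
apply_moves([
  {"tx":0.0,"ty":0.0,"tz":-0.001,"rx":0.0,"ry":0.0,"rz":0.0,"claw":0.0},
  {"tx":0.0,"ty":0.0,"tz":-0.002,"rx":0.0,"ry":0.0,"rz":0.0,"claw":0.0},
])

```text
clock: 7.55
eef_pos: [522.3, 43.2, 109.9]
tool_rot: [3.141, 0.0, 2.842]
force: [-0.4, -0.3, 0.2]
width: 0.4
```

Request:
apply_moves([
  {"tx":0.0,"ty":0.0,"tz":-0.001,"rx":0.0,"ry":0.0,"rz":0.0,"claw":0.0},
  {"tx":0.0,"ty":0.0,"tz":-0.001,"rx":0.0,"ry":0.0,"rz":0.0,"claw":0.0},
])

```text
clock: 7.75
eef_pos: [521.8, 43.2, 108.9]
tool_rot: [-3.142, -0.0, 2.842]
force: [-0.5, 0.9, 0.8]
width: 0.1
```

Request:
apply_moves([
  {"tx":0.0,"ty":0.0,"tz":-0.001,"rx":0.0,"ry":0.0,"rz":0.0,"claw":0.0},
  {"tx":0.0,"ty":0.0,"tz":-0.001,"rx":0.0,"ry":0.0,"rz":0.0,"claw":0.0},
])

```text
clock: 7.95
eef_pos: [521.7, 43.2, 107.9]
tool_rot: [-3.142, -0.0, 2.842]
force: [-0.3, 0.5, 0.4]
width: -0.1
```

Request:
apply_moves([
  {"tx":0.0,"ty":0.0,"tz":-0.001,"rx":0.0,"ry":0.0,"rz":0.0,"claw":0.0},
  {"tx":0.0,"ty":0.0,"tz":-0.001,"rx":0.0,"ry":0.0,"rz":0.0,"claw":0.0},
])

```text
clock: 8.15
eef_pos: [521.7, 43.1, 106.9]
tool_rot: [-3.142, -0.0, 2.842]
force: [-0.9, -0.0, 0.2]
width: 0.2
```

Request:
apply_moves([
  {"tx":0.0,"ty":0.0,"tz":-0.001,"rx":0.0,"ry":0.0,"rz":0.0,"claw":0.0},
  {"tx":0.0,"ty":0.0,"tz":-0.001,"rx":0.0,"ry":0.0,"rz":0.0,"claw":0.0},
])

```text
clock: 8.35
eef_pos: [521.7, 43.2, 105.9]
tool_rot: [-3.142, -0.0, 2.842]
force: [0.3, -0.2, -0.4]
width: 0.2
```

Request:
apply_moves([
  {"tx":0.0,"ty":0.0,"tz":-0.0005,"rx":0.0,"ry":0.0,"rz":0.0,"claw":0.0},
  {"tx":0.0,"ty":0.0,"tz":-0.0005,"rx":0.0,"ry":0.0,"rz":0.0,"claw":0.0},
])

```text
clock: 8.55
eef_pos: [521.7, 43.1, 105.4]
tool_rot: [-3.142, -0.0, 2.842]
force: [-0.1, 0.4, -0.9]
width: -0.1
```

Request:
apply_moves([
  {"tx":0.0,"ty":0.0,"tz":-0.0007,"rx":0.0,"ry":0.0,"rz":0.0,"claw":0.0},
  {"tx":0.0,"ty":0.0,"tz":-0.0007,"rx":0.0,"ry":0.0,"rz":0.0,"claw":0.0},
])

```text
clock: 8.75
eef_pos: [521.7, 43.2, 104.7]
tool_rot: [-3.142, -0.0, 2.842]
force: [-0.1, 1.7, -0.2]
width: 0.2
```

Request:
apply_moves([
  {"tx":0.0,"ty":0.0,"tz":-0.0007,"rx":0.0,"ry":0.0,"rz":0.0,"claw":0.0},
  {"tx":0.0,"ty":0.0,"tz":-0.0007,"rx":0.0,"ry":0.0,"rz":0.0,"claw":0.0},
])

```text
clock: 8.95
eef_pos: [521.9, 43.1, 104.1]
tool_rot: [3.142, 0.0, 2.842]
force: [0.1, -0.8, 0.4]
width: 0.3
```

Request:
apply_moves([
  {"tx":0.0,"ty":0.0,"tz":-0.0007,"rx":0.0,"ry":0.0,"rz":0.0,"claw":0.0},
  {"tx":0.0,"ty":0.0,"tz":-0.0007,"rx":0.0,"ry":0.0,"rz":0.0,"claw":0.0},
])

```text
clock: 9.15
eef_pos: [521.8, 43.1, 103.9]
tool_rot: [3.141, 0.0, 2.842]
force: [-1.5, -0.1, 5.0]
width: -0.1
```

Request:
apply_moves([
  {"tx":0.0,"ty":0.0,"tz":-0.0007,"rx":0.0,"ry":0.0,"rz":0.0,"claw":0.0},
  {"tx":0.0,"ty":0.0,"tz":-0.0007,"rx":0.0,"ry":0.0,"rz":0.0,"claw":0.0},
])

```text
clock: 9.35
eef_pos: [521.8, 43.2, 103.7]
tool_rot: [3.141, 0.0, 2.842]
force: [-2.4, -0.5, 10.3]
width: 0.2
```

Request:
apply_moves([
  {"tx":0.0,"ty":0.0,"tz":0.022,"rx":0.0,"ry":0.0,"rz":0.0,"claw":0.0},
  {"tx":-0.01,"ty":0.04,"tz":0.022,"rx":0.0,"ry":0.0,"rz":0.0,"claw":0.0},
  {"tx":-0.02,"ty":0.08,"tz":0.022,"rx":0.0,"ry":0.0,"rz":0.0,"claw":0.0},
  {"tx":-0.028,"ty":0.106,"tz":0.022,"rx":0.0,"ry":0.0,"rz":0.0,"claw":0.0},
  {"tx":-0.028,"ty":0.106,"tz":0.015,"rx":0.0,"ry":0.0,"rz":0.0,"claw":0.0},
  {"tx":-0.028,"ty":0.106,"tz":0.009,"rx":0.0,"ry":0.0,"rz":0.0,"claw":0.0},
  {"tx":-0.028,"ty":0.106,"tz":0.009,"rx":0.0,"ry":0.0,"rz":0.0,"claw":0.0},
  {"tx":-0.028,"ty":0.106,"tz":0.009,"rx":0.0,"ry":0.0,"rz":0.0,"claw":0.0},
])

```text
clock: 10.15
eef_pos: [494.1, 147.4, 111.4]
tool_rot: [-3.141, -0.0, 2.839]
force: [-0.1, 0.2, -0.4]
width: -0.2
```

Request:
apply_moves([
  {"tx":0.0,"ty":0.0,"tz":-0.001,"rx":0.0,"ry":0.0,"rz":0.0,"claw":0.0},
  {"tx":0.0,"ty":0.0,"tz":-0.002,"rx":0.0,"ry":0.0,"rz":0.0,"claw":0.0},
])

```text
clock: 10.35
eef_pos: [494.2, 148.4, 109.8]
tool_rot: [3.142, 0.0, 2.84]
force: [-0.4, -0.2, 0.6]
width: -0.0
```

Request:
apply_moves([
  {"tx":0.0,"ty":0.0,"tz":-0.001,"rx":0.0,"ry":0.0,"rz":0.0,"claw":0.0},
  {"tx":0.0,"ty":0.0,"tz":-0.001,"rx":0.0,"ry":0.0,"rz":0.0,"claw":0.0},
])

```text
clock: 10.55
eef_pos: [493.8, 149.0, 108.7]
tool_rot: [-3.142, -0.0, 2.841]
force: [-0.0, 0.4, 0.4]
width: -0.2
```

Request:
apply_moves([
  {"tx":0.0,"ty":0.0,"tz":-0.0007,"rx":0.0,"ry":0.0,"rz":0.0,"claw":0.0},
  {"tx":0.0,"ty":0.0,"tz":-0.0007,"rx":0.0,"ry":0.0,"rz":0.0,"claw":0.0},
])

```text
clock: 10.75
eef_pos: [493.8, 149.2, 108.0]
tool_rot: [3.142, -0.0, 2.842]
force: [-0.5, 0.4, -0.8]
width: 0.2
```

Request:
apply_moves([
  {"tx":0.0,"ty":0.0,"tz":-0.0007,"rx":0.0,"ry":0.0,"rz":0.0,"claw":0.0},
  {"tx":0.0,"ty":0.0,"tz":-0.0007,"rx":0.0,"ry":0.0,"rz":0.0,"claw":0.0},
])

```text
clock: 10.95
eef_pos: [493.7, 149.2, 107.3]
tool_rot: [-3.142, -0.0, 2.842]
force: [-0.2, 0.7, 0.4]
width: 0.2
```

Request:
apply_moves([
  {"tx":0.0,"ty":0.0,"tz":-0.0007,"rx":0.0,"ry":0.0,"rz":0.0,"claw":0.0},
  {"tx":0.0,"ty":0.0,"tz":-0.0007,"rx":0.0,"ry":0.0,"rz":0.0,"claw":0.0},
])

```text
clock: 11.15
eef_pos: [493.8, 149.2, 106.5]
tool_rot: [-3.142, -0.0, 2.842]
force: [-0.1, -0.1, -0.0]
width: 0.2
```

Request:
apply_moves([
  {"tx":0.0,"ty":0.0,"tz":-0.0007,"rx":0.0,"ry":0.0,"rz":0.0,"claw":0.0},
  {"tx":0.0,"ty":0.0,"tz":-0.0007,"rx":0.0,"ry":0.0,"rz":0.0,"claw":0.0},
])

```text
clock: 11.35
eef_pos: [493.8, 149.1, 105.9]
tool_rot: [3.142, 0.0, 2.842]
force: [0.5, -0.4, 0.1]
width: 0.2
```

Request:
apply_moves([
  {"tx":0.0,"ty":0.0,"tz":-0.0007,"rx":0.0,"ry":0.0,"rz":0.0,"claw":0.0},
  {"tx":0.0,"ty":0.0,"tz":-0.0007,"rx":0.0,"ry":0.0,"rz":0.0,"claw":0.0},
])

```text
clock: 11.55
eef_pos: [493.9, 149.1, 105.2]
tool_rot: [3.142, 0.0, 2.842]
force: [0.1, 0.3, 0.5]
width: 0.0
```

Request:
apply_moves([
  {"tx":0.0,"ty":0.0,"tz":-0.0007,"rx":0.0,"ry":0.0,"rz":0.0,"claw":0.0},
  {"tx":0.0,"ty":0.0,"tz":-0.0007,"rx":0.0,"ry":0.0,"rz":0.0,"claw":0.0},
])

```text
clock: 11.75
eef_pos: [493.9, 149.1, 104.5]
tool_rot: [3.142, 0.0, 2.842]
force: [-0.2, -0.8, 0.3]
width: -0.3
```

Request:
apply_moves([
  {"tx":0.0,"ty":0.0,"tz":-0.0007,"rx":0.0,"ry":0.0,"rz":0.0,"claw":0.0},
  {"tx":0.0,"ty":0.0,"tz":-0.0007,"rx":0.0,"ry":0.0,"rz":0.0,"claw":0.0},
])

```text
clock: 11.95
eef_pos: [494.0, 149.1, 103.8]
tool_rot: [3.142, 0.0, 2.842]
force: [-0.3, -0.2, 1.5]
width: 0.0
```

Request:
apply_moves([
  {"tx":0.0,"ty":0.0,"tz":-0.0007,"rx":0.0,"ry":0.0,"rz":0.0,"claw":0.0},
  {"tx":0.0,"ty":0.0,"tz":-0.0007,"rx":0.0,"ry":0.0,"rz":0.0,"claw":0.0},
])

```text
clock: 12.15
eef_pos: [494.1, 149.1, 103.5]
tool_rot: [3.141, 0.001, 2.842]
force: [-1.0, -1.4, 6.0]
width: 0.0
```

Request:
apply_moves([
  {"tx":0.0,"ty":0.0,"tz":-0.0007,"rx":0.0,"ry":0.0,"rz":0.0,"claw":0.0},
  {"tx":0.0,"ty":0.0,"tz":-0.0007,"rx":0.0,"ry":0.0,"rz":0.0,"claw":0.0},
])

```text
clock: 12.35
eef_pos: [494.1, 149.1, 103.3]
tool_rot: [3.141, 0.001, 2.842]
force: [-2.2, -1.3, 9.0]
width: 0.1
```

Run:
```python
from h import *
s=read_state();print(s['eef_pos'].round(1),s['force'].round(1))
w=get_image('wrist')[:,:,::-1];b=get_image('scene')[:,:,::-1]
cv2.imwrite('pics/w2full.png',w)
B=cv2.resize(b[170:310,270:440],None,fx=3.4,fy=3.4,interpolation=cv2.INTER_CUBIC)
W=cv2.resize(w,(560,420)); 
W=cv2.resize(w[100:420,120:520],None,fx=.8,fy=.8)
out=np.zeros((560,800,3),np.uint8); out[:476,:578]=B; out[300:556,480:800]=W; cv2.imwrite('pics/c2.png',out)
```

```text
[494.1 149.1 103.3] [-2.2 -1.3  9. ]
```

View pics/c2.png

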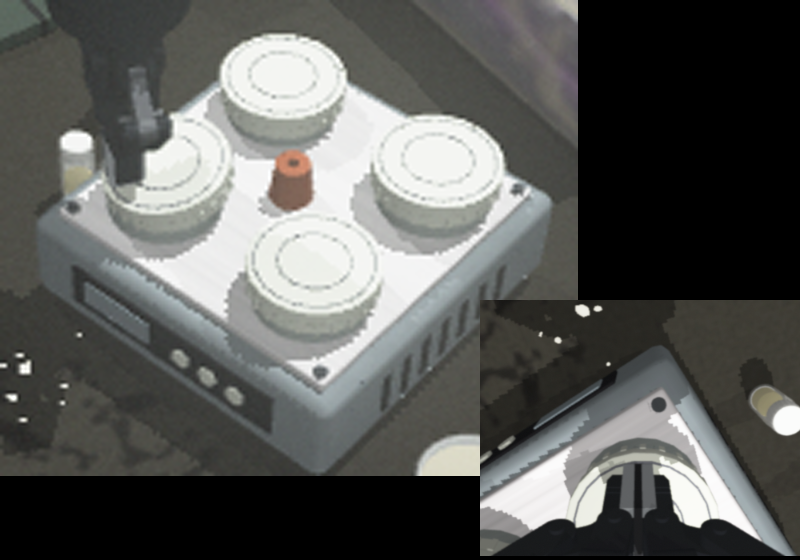

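View pics/w2full.png

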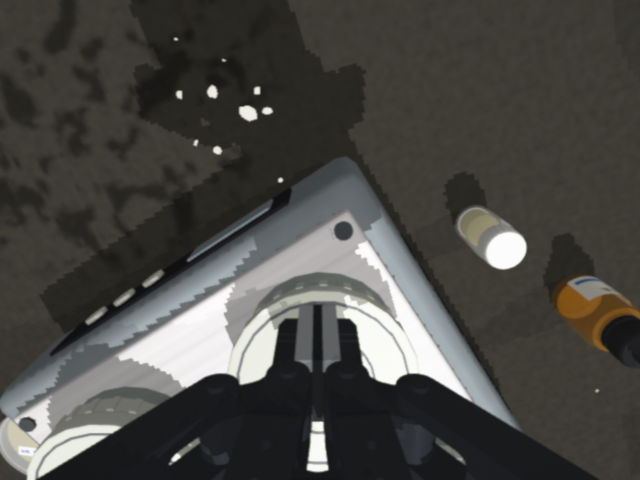

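The picture shows the tip on the far-left rim of lid C at about (130,170) in the crop, and no clear tilt by eye. I'll compare it with the first picture side by side.

Run:
```python
from h import *
a=cv2.imread('pics/scene0.png');b=get_image('scene')[:,:,::-1]; cv2.imwrite('pics/scene1.png',b)
r=(slice(190,245),slice(290,345))
z=lambda i:cv2.resize(np.ascontiguousarray(i[r]),None,fx=7,fy=7,interpolation=cv2.INTER_NEAREST)
cv2.imwrite('pics/cmp.png',np.hstack([z(a),z(b)]))
```

```text
(no output)
```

View pics/cmp.png

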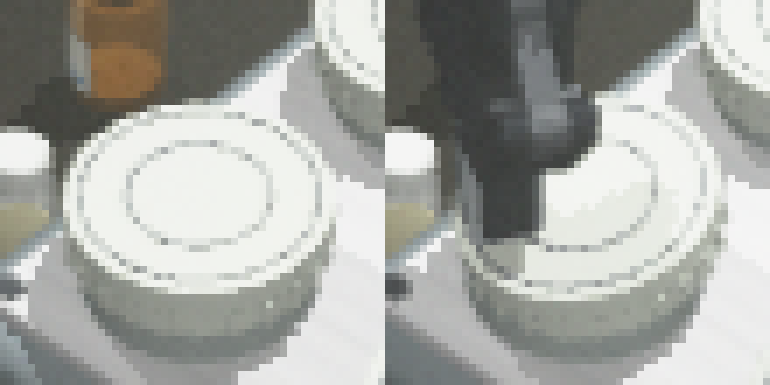

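Right half versus left half: with the press on, the lid's left edge is visibly lower and its right edge higher, so lid C looks tipped, at a force near the noise. I'll confirm it by finding the contact height at its middle. The rim press stopped at 103.5, so a lid that rocks should touch several mm higher in the middle, then sink 5 mm.

Request:
apply_moves([
  {"tx":0.0,"ty":0.0,"tz":0.008,"rx":0.0,"ry":0.0,"rz":0.0,"claw":0.0},
  {"tx":0.0,"ty":0.0,"tz":0.015,"rx":0.0,"ry":0.0,"rz":0.0,"claw":0.0},
  {"tx":0.012,"ty":-0.004,"tz":0.015,"rx":0.0,"ry":0.0,"rz":0.0,"claw":0.0},
  {"tx":0.024,"ty":-0.0075,"tz":0.015,"rx":0.0,"ry":0.0,"rz":0.0,"claw":0.0},
  {"tx":0.024,"ty":-0.0075,"tz":0.011,"rx":0.0,"ry":0.0,"rz":0.0,"claw":0.0},
  {"tx":0.024,"ty":-0.0075,"tz":0.0095,"rx":0.0,"ry":0.0,"rz":0.0,"claw":0.0},
  {"tx":0.024,"ty":-0.0075,"tz":0.0095,"rx":0.0,"ry":0.0,"rz":0.0,"claw":0.0},
])

```text
clock: 13.2
eef_pos: [516.9, 141.5, 111.0]
tool_rot: [-3.141, -0.002, 2.842]
force: [-0.0, -0.2, 0.7]
width: 0.3
```

Request:
apply_moves([
  {"tx":0.0,"ty":0.0,"tz":-0.001,"rx":0.0,"ry":0.0,"rz":0.0,"claw":0.0},
  {"tx":0.0,"ty":0.0,"tz":-0.001,"rx":0.0,"ry":0.0,"rz":0.0,"claw":0.0},
])

```text
clock: 13.4
eef_pos: [517.3, 141.8, 110.7]
tool_rot: [-3.141, -0.001, 2.842]
force: [0.8, -0.7, -0.1]
width: -0.1
```

Request:
apply_moves([
  {"tx":0.0,"ty":0.0,"tz":-0.001,"rx":0.0,"ry":0.0,"rz":0.0,"claw":0.0},
  {"tx":0.0,"ty":0.0,"tz":-0.001,"rx":0.0,"ry":0.0,"rz":0.0,"claw":0.0},
])

```text
clock: 13.6
eef_pos: [517.7, 141.7, 109.9]
tool_rot: [-3.142, -0.0, 2.842]
force: [-0.5, -0.7, 0.5]
width: 0.1
```

Request:
apply_moves([
  {"tx":0.0,"ty":0.0,"tz":-0.001,"rx":0.0,"ry":0.0,"rz":0.0,"claw":0.0},
  {"tx":0.0,"ty":0.0,"tz":-0.001,"rx":0.0,"ry":0.0,"rz":0.0,"claw":0.0},
])

```text
clock: 13.8
eef_pos: [517.7, 141.7, 108.8]
tool_rot: [-3.142, -0.0, 2.842]
force: [-0.5, 0.3, 1.0]
width: 0.1
```

Request:
apply_moves([
  {"tx":0.0,"ty":0.0,"tz":-0.001,"rx":0.0,"ry":0.0,"rz":0.0,"claw":0.0},
  {"tx":0.0,"ty":0.0,"tz":-0.001,"rx":0.0,"ry":0.0,"rz":0.0,"claw":0.0},
])

```text
clock: 14.0
eef_pos: [517.7, 141.6, 107.8]
tool_rot: [-3.142, -0.0, 2.842]
force: [-0.8, -0.5, -0.5]
width: -0.2
```

Request:
apply_moves([
  {"tx":0.0,"ty":0.0,"tz":-0.0005,"rx":0.0,"ry":0.0,"rz":0.0,"claw":0.0},
  {"tx":0.0,"ty":0.0,"tz":-0.0005,"rx":0.0,"ry":0.0,"rz":0.0,"claw":0.0},
])

```text
clock: 14.2
eef_pos: [517.7, 141.7, 107.4]
tool_rot: [-3.142, -0.0, 2.842]
force: [0.1, 0.7, -0.1]
width: 0.0
```

Request:
apply_moves([
  {"tx":0.0,"ty":0.0,"tz":-0.0005,"rx":0.0,"ry":0.0,"rz":0.0,"claw":0.0},
  {"tx":0.0,"ty":0.0,"tz":-0.0005,"rx":0.0,"ry":0.0,"rz":0.0,"claw":0.0},
])

```text
clock: 14.4
eef_pos: [517.8, 141.7, 107.0]
tool_rot: [3.142, 0.0, 2.842]
force: [0.7, 0.1, 1.1]
width: 0.2
```

Request:
apply_moves([
  {"tx":0.0,"ty":0.0,"tz":-0.0005,"rx":0.0,"ry":0.0,"rz":0.0,"claw":0.0},
  {"tx":0.0,"ty":0.0,"tz":-0.0005,"rx":0.0,"ry":0.0,"rz":0.0,"claw":0.0},
])

```text
clock: 14.6
eef_pos: [517.8, 141.7, 106.8]
tool_rot: [3.141, 0.0, 2.842]
force: [-0.4, -0.6, 4.9]
width: 0.0
```

Request:
apply_moves([
  {"tx":0.0,"ty":0.0,"tz":-0.0005,"rx":0.0,"ry":0.0,"rz":0.0,"claw":0.0},
  {"tx":0.0,"ty":0.0,"tz":-0.0005,"rx":0.0,"ry":0.0,"rz":0.0,"claw":0.0},
])

```text
clock: 14.8
eef_pos: [517.9, 141.7, 106.5]
tool_rot: [3.141, 0.0, 2.842]
force: [-1.4, -0.2, 6.1]
width: -0.1
```

Lid C touches at 107.0 in the middle but went down to 103.5 at its rim, so it is the one that rocks. Now I press it home in its middle.

Request:
apply_moves([
  {"tx":0.0,"ty":0.0,"tz":-0.0007,"rx":0.0,"ry":0.0,"rz":0.0,"claw":0.0},
  {"tx":0.0,"ty":0.0,"tz":-0.0014,"rx":0.0,"ry":0.0,"rz":0.0,"claw":0.0},
  {"tx":0.0,"ty":0.0,"tz":-0.002,"rx":0.0,"ry":0.0,"rz":0.0,"claw":0.0},
  {"tx":0.0,"ty":0.0,"tz":-0.002,"rx":0.0,"ry":0.0,"rz":0.0,"claw":0.0},
])

```text
clock: 15.2
eef_pos: [517.9, 141.7, 104.5]
tool_rot: [3.141, 0.0, 2.842]
force: [-0.5, -0.0, 6.7]
width: -0.0
```

Request:
apply_moves([
  {"tx":0.0,"ty":0.0,"tz":-0.0007,"rx":0.0,"ry":0.0,"rz":0.0,"claw":0.0},
  {"tx":0.0,"ty":0.0,"tz":-0.0014,"rx":0.0,"ry":0.0,"rz":0.0,"claw":0.0},
  {"tx":0.0,"ty":0.0,"tz":-0.0014,"rx":0.0,"ry":0.0,"rz":0.0,"claw":0.0},
])

```text
clock: 15.5
eef_pos: [517.9, 141.7, 103.1]
tool_rot: [3.141, 0.0, 2.842]
force: [-2.0, -0.1, 6.6]
width: -0.0
```

Request:
apply_moves([
  {"tx":0.0,"ty":0.0,"tz":-0.0007,"rx":0.0,"ry":0.0,"rz":0.0,"claw":0.0},
  {"tx":0.0,"ty":0.0,"tz":-0.0014,"rx":0.0,"ry":0.0,"rz":0.0,"claw":0.0},
  {"tx":0.0,"ty":0.0,"tz":-0.0014,"rx":0.0,"ry":0.0,"rz":0.0,"claw":0.0},
])

```text
clock: 15.8
eef_pos: [517.9, 141.7, 101.8]
tool_rot: [3.141, 0.0, 2.842]
force: [-1.5, -0.8, 7.2]
width: 0.2
```

Request:
apply_moves([
  {"tx":0.0,"ty":0.0,"tz":-0.0007,"rx":0.0,"ry":0.0,"rz":0.0,"claw":0.0},
  {"tx":0.0,"ty":0.0,"tz":-0.0014,"rx":0.0,"ry":0.0,"rz":0.0,"claw":0.0},
  {"tx":0.0,"ty":0.0,"tz":-0.0014,"rx":0.0,"ry":0.0,"rz":0.0,"claw":0.0},
])

```text
clock: 16.1
eef_pos: [517.9, 141.7, 101.5]
tool_rot: [3.141, 0.001, 2.842]
force: [-4.3, -0.7, 19.0]
width: -0.2
```

Request:
apply_moves([
  {"tx":0.0,"ty":0.0,"tz":-0.0005,"rx":0.0,"ry":0.0,"rz":0.0,"claw":0.0},
  {"tx":0.0,"ty":0.0,"tz":-0.0007,"rx":0.0,"ry":0.0,"rz":0.0,"claw":0.0},
  {"tx":0.0,"ty":0.0,"tz":-0.0007,"rx":0.0,"ry":0.0,"rz":0.0,"claw":0.0},
])

```text
clock: 16.4
eef_pos: [517.9, 141.7, 101.5]
tool_rot: [3.141, 0.001, 2.842]
force: [-5.6, -0.5, 23.3]
width: -0.1
```

Firm stop reached. I'll ease to about 17 N, hold, and check the picture.

Request:
apply_moves([
  {"tx":0.0,"ty":0.0,"tz":0.0012,"rx":0.0,"ry":0.0,"rz":0.0,"claw":0.0},
  {"tx":0.0,"ty":0.0,"tz":0.0012,"rx":0.0,"ry":0.0,"rz":0.0,"claw":0.0},
  {"tx":0.0,"ty":0.0,"tz":0.0012,"rx":0.0,"ry":0.0,"rz":0.0,"claw":0.0},
  {"tx":0.0,"ty":0.0,"tz":0.0012,"rx":0.0,"ry":0.0,"rz":0.0,"claw":0.0},
])

```text
clock: 16.8
eef_pos: [517.9, 141.7, 101.6]
tool_rot: [3.141, 0.0, 2.842]
force: [-2.6, -0.7, 13.4]
width: -0.5
```

Run:
```python
from h import *
b=get_image('scene')[:,:,::-1]; s=read_state(); print(s['eef_pos'].round(1),s['force'].round(1),s['clock'])
cv2.imwrite('pics/fin.png',cv2.resize(b[150:340,250:470],None,fx=3.1,fy=3.1,interpolation=cv2.INTER_CUBIC))
```

```text
[517.9 141.7 101.6] [-2.9 -0.5 13.9] 16.85
```

View pics/fin.png

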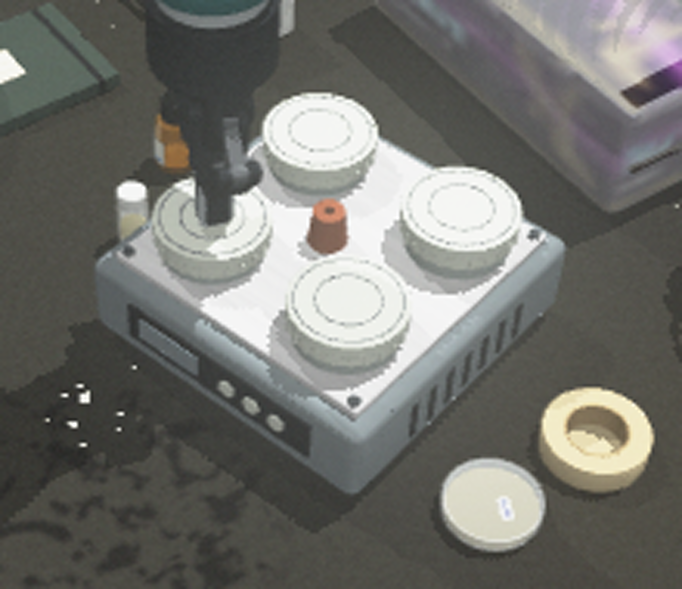

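The picture shows lid C level, with the tip in its middle at about (215,215). The stopper, dish, tape and vial stand as before. I'll add a little push for margin.

Request:
apply_moves([
  {"tx":0.0,"ty":0.0,"tz":-0.0006,"rx":0.0,"ry":0.0,"rz":0.0,"claw":0.0},
  {"tx":0.0,"ty":0.0,"tz":-0.0006,"rx":0.0,"ry":0.0,"rz":0.0,"claw":0.0},
  {"tx":0.0,"ty":0.0,"tz":-0.0006,"rx":0.0,"ry":0.0,"rz":0.0,"claw":0.0},
  {"tx":0.0,"ty":0.0,"tz":-0.0006,"rx":0.0,"ry":0.0,"rz":0.0,"claw":0.0},
  {"tx":0.0,"ty":0.0,"tz":-0.0006,"rx":0.0,"ry":0.0,"rz":0.0,"claw":0.0},
])

```text
clock: 17.35
eef_pos: [517.9, 141.7, 101.5]
tool_rot: [3.141, 0.001, 2.842]
force: [-5.7, -2.1, 18.2]
width: 0.0
```

```bash
python3 -c "
from cell import *
s=read_state();print(s['eef_pos'],s['force'],s['clock']);print(finish_job())"
```

```text
[517.90403334 141.71521159 101.52331006] [-5.69087815 -2.07234879 18.19702529] 17.35
the job is handed in; nothing more can be done
None
```

The loose lid was the front-left one (−x, +y on the block). It is now pushed home, and I handed the job in at 17.35 s while holding it down with about 18 N.

- **Finding it:** I pressed all four lids near their rims. Three were firm, giving less than about 0.5 mm. The front-left lid stopped at 103.5 mm at its rim but touched at 107.0 mm in the middle, and the picture showed it tipped.
- **Pressing it home:** It slid down about 5.5 mm at roughly 7 N, then hit a firm stop at 101.5 mm.
- **Last checks:** It looks level in the final picture. The stopper, vial, dish and tape roll look unmoved. The beaker was outside that picture and the dropper bottle partly hidden by the arm; neither was touched.

Three things did not go quite as described:
- **Tipping force:** During the rim press the lid tipped with less force than the 2–4 N stated, within the sensor noise. I recognised it from the contact heights and the picture, not from the force.
- **Harder presses than "light":** Some rim presses went past light, 9 to 11 N and once 14 N on the first lid. The final press peaked at 23 N before I eased it.
- **No re-test:** I did not press the rim again after seating it, because the job had to end with the lid held down.

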